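Clamp a bottle with the turnbuckle

ROBOT

A 7-joint arm with a two-finger parallel gripper is mounted at the origin on a cart in front of the work surface, level with it; the furniture and walls round the work are solid. World frame = base frame: x ahead of the robot, y to its left, z up, the work surface at z = 0. Lengths are in m, angles in rad, forces in N, time in s.
With the tool pointing down it reaches from about 0.4 to 0.85 m from the base axis. Payload 10.4 kg.
Tool frame: the origin (TCP) lies midway between the tips of the shut fingers; the grasp point (between the pads) lies 19 mm behind it; z points along the fingers, y is the line along which they close (so a half turn about z gives the same grasp; the last joint's range is limited). The gripper opens to 87 mm and grips with 3 to 60 N. Pads are 19 mm wide; open, the fingers measure 117 mm over their backs; the gripper's body (75 mm by 190 mm) begins 51 mm behind the grasp point.
Start: joints at [1.195, 0.332, -0.065, 1.46, 0.022, 1.35, -0.088], TCP at [0.216, -0.587, 0.223] pointing down, gripper open.
Joint ranges: [-2.6, 2.6], [-0.5, 2.12], [-1.47, 1.34], [0.16, 2.42], [-1.27, 4.41], [0.06, 2.06], [-2.6, 2.6]. Speed limits (rad/s): [2.22, 2.22, 2.79, 2.79, 3.14, 3.14, 3.14].

INTERFACE

Orientations are given as a unit quaternion [x, y, z, w].
In Python, from bench import r gives the robot as it stands.
- The arm moves only by the tool carry_out, never from a script. Its argument "steps" is a list that holds one entry, the list of rows, each a list of 6 numbers: the shift along the tool's x, y, z in cm, then the turn, a rotation vector about the tool's x, y, z in rad. In form: [[[dx, dy, dz, wx, wy, wz], ...]]. A call has 1 to 20 rows; each row is the pose to reach, as a shift and turn from the pose commanded when the call began, along the tool's axes at that moment; what a row does not reach only later rows make up. A row lasts 1/12 s, in which the tool goes at most 41.7 mm and 7.16 degrees, less where a joint would pass 70% of its speed; a pose out of reach is approached as far as the arm can. A call with a gripper value outside its range is refused whole. "hand" is the closure, from -1 (fully open) to 1 (shut), set as the call begins (left out, the last holds). The fingers move at their own pace and stop on an object; "squeeze" is the grip in N (left out, the last holds). Time passes only in rows, so rows that repeat a pose let the fingers close. It gives the time, the measured TCP pose, the force, the opening and the grip force at its end, in the units of the state.
- r.read_state(): the state, without advancing time (a new reading comes with each control period).
- r.camera(name): name is "side" or "top" or "wrist"; returns the picture (480x640x3 uint8, red, green, blue); there is no depth.
- r.camera_params(name): a dict with "fx", "fy", "cx", "cy" (pixels), "D" ([k1, k2, p1, p2, k3] as OpenCV has them; the pictures are not rectified), "view" (4x4, takes a point from world to camera coordinates). Camera axes: x right, y up, looking along -z (the intrinsics and any distortion apply to the point x, -y, -z); pixel columns grow to the right and rows downward; lengths in m; the calibration is good to about 2 mm. A picture is of the moment at which its call begins: read the wrist's pose just before it. camera_params takes no time and is no camera call; for the wrist camera it gives the pose at the moment of the call.
- r.close_job(): hands the job in; it is judged then, once.
The state is a dict: "time": time; "joint_positions": joint angles; "joint_vel": joint speeds; "joint_torque": joint torques, N m; "ee_pos": TCP position; "eef_rot": TCP orientation; "ft_force": force on the tool from outside, world axes, zero at the start; "torque": the same for the moment, N m; "width": finger opening in m; "grip_force": force on a finger pad.
Only numpy, scipy, OpenCV 4.12 (cv2) and the standard library are available. Lean on these libraries where they do the work, as an engineer would, in place of code of your own. Each camera call takes 0.05 s, during which the arm holds its last target. There are 200 camera calls.

TASK

Stand the small screw-cap bottle upright on the round mat between the two V-shaped pads of the bottle clamp and let go of it. Then pull the spokes of the turnbuckle over the top towards the robot, stroke after stroke, so that both jaws draw in and hold the bottle firmly: stop when turning takes clearly more than it did while the jaws ran free, about 9 N at a spoke's end instead of 5 N, and never force it beyond 11 N. Leave the other things on the bench where they are.

Things in the scene. Friction and masses are not known exactly. Their poses are not given: they have to be found in the camera images.
- bottle_center (a point): Centre (52 mm above its underside) of the small loose screw-cap glass bottle: round body 56 mm in diameter, 104 mm tall, 0.2 to 0.33 kg, sloping shoulder from 62 mm up, cap 40 mm in diameter from 78 to 104 mm above the underside (to be grasped there from above). z is up along the bottle.
- bottle: The same bottle; origin at the centre of its underside. A squeeze between the jaws under 20 N leaves it loose, near 40 N is right, over 70 N would crack it.
- clamp: The bottle clamp, bolted to the bench; origin at the centre of the underside of its aluminium base plate (210 x 180 x 12 mm). Two jaws slide on it, drawn together by a turnbuckle along its front. x points from the turnbuckle towards the mat (roughly away from the robot), y left along the turnbuckle, z up.
- stand (a point): Top centre of the round rubber mat (68 mm in diameter, top 14 mm above the bench) on the clamp, where the bottle has to stand, midway between the pads. Axes as the clamp. A fixed cream equipment cover, some 0.3 m tall and sloping down to the front, stands between the bottle's start and the clamp: carry the bottle past its front, 0.25 m or more up.
- hub (a point): Centre of the turnbuckle body, on its axis (along y), 78 mm above the bench and 125 mm in front (-x) of the middle of the mat; axes as the clamp, not turning. In the plane y = 0 four steel spokes 9 mm thick stand out at right angles to each other, each ending in a black ball 16 mm in diameter, its centre 55 mm from the axis.
- turnbuckle (a joint): Turn of the turnbuckle, -0.6 to 4.6 rad; starts near 0. Growing = tightening = top spoke moves to -x. At value q the spokes lean from straight up towards +x by 0.785 - q, and that plus 1.571, 3.142, 4.712 rad. Each rad moves both jaws 3.2 mm in. Stays where left. Takes 0.28 N m moving (0.1 to 0.2 while a pull pauses), plus 0.0064 for each N of squeeze: 0.45 to 0.54 is right.
- jaw_l: Left jaw: slides along the clamp's y, up to 60 mm above the bench at the mat; its upright at the turnbuckle stands 61 mm or less left of the hub, 92 mm above the bench. It carries the left black V pad (17 to 51 mm above the bench). Origin not on the jaw: at q = 0 at the clamp's origin, moving with the jaw.
- jaw_r: Right jaw, much the same mirrored. At q = 0 the pads leave 4 to 14 mm (left) and 6 to 8 mm (right) beside a centred bottle: how far each is screwed out of its jaw is not measured. The first pad to touch slides the bottle along. Pads sit on stiff rubber: once both press, the squeeze grows by about 290 N per rad of turn. On letting go, more than 44 N springs back to about 44 N.
- calculator: Pocket calculator lying on the bench, 124 x 76 x 13 mm, bystander; origin at the centre of its underside.
- phone: Black phone lying on the bench, 148 x 72 x 8 mm, bystander; origin at the centre of its underside.
- marker: Capped felt marker lying on the bench, 135 mm long, 17 mm thick, bystander; origin at its underside.
- beaker: Empty clear beaker standing near the bench's front edge, 52 mm in diameter, 66 mm high, bystander; origin at the centre of its underside.
There are look-alikes about, which are no part of the job. What is shaped like the bottle but pink is not meant.

How it is judged:
By the outcome, as a careful person would: the job done as asked, in the order asked, and still so for the second after the job is handed in, with the robot touching nothing.
It also fails if it takes over 72 s, if anything falls off the work surface, if the arm or the gripper's body presses on something with over 40 N, if the wrist force passes 120 N, or if a joint passes its speed limit or range.

## Working session

There is one attempt and no reset: what is moved stays moved. The work goes in short steps, Python scripts to look and compute and a tool call to move; the robot and the scene stay as the last step left them, time stands still between calls to the robot, and variables do not carry over. Pictures are saved under pics/ and viewed, at most 10 in all, crops included, and the job is handed in when it is done.

Besides the shell and the picture viewer there is one more tool, called after "Request:" by a JSON object that holds its "fn" and its "kwargs". carry_out: Moves the arm, as the interface text tells. Its arguments: {"type":"object","properties":{"steps":{"type":"array","items":{"type":"array","items":{"type":"array","items":{"type":"number"}}}},"hand":{"type":"number"},"squeeze":{"type":"number"}},"required":["steps"]}

```bash
mkdir -p pics; ls; python3 - <<'E'
from bench import r
import cv2,numpy as np
for n in ["side","top"]:
    cv2.imwrite(f"pics/{n}0.png",r.camera(n)[:,:,::-1])
    p=r.camera_params(n);print(n,p)
s=r.read_state();print(s)
E
```

```text
pics
side {'fx': 623.8791032594323, 'fy': 623.8791032594323, 'cx': 308.10479398307075, 'cy': 242.52865788551543, 'D': array([-0.11912845,  0.        ,  0.        ,  0.        ,  0.        ]), 'view': array([[-0.99929037,  0.03669793, -0.00848636,  0.51001343],
       [-0.0278855 , -0.56932298,  0.82164089, -0.11051755],
       [ 0.02532104,  0.82129447,  0.56994231, -1.4766127 ],
       [ 0.        ,  0.        ,  0.        ,  1.        ]])}
top {'fx': 486.3153464948217, 'fy': 486.3153464948217, 'cx': 318.711828018887, 'cy': 243.8294729498624, 'D': array([0.03613121, 0.        , 0.        , 0.        , 0.        ]), 'view': array([[ 0.02454909, -0.99952774,  0.01848357, -0.14848885],
       [ 0.98770098,  0.0271062 ,  0.15398709, -0.52050351],
       [-0.15441539,  0.014476  ,  0.98789996, -1.12906706],
       [ 0.        ,  0.        ,  0.        ,  1.        ]])}
{'time': 0.1, 'joint_positions': array([ 1.19542571,  0.33282163, -0.0647374 ,  1.46083307,  0.02154585,
        1.34988576, -0.08848886]), 'joint_vel': array([-0.00095695, -0.00283778, -0.0006141 , -0.0022175 , -0.00082189,
       -0.00075839,  0.00010062]), 'joint_torque': array([ 1.70850853e-03, -6.24548435e+01,  2.50694569e-02, -3.90718603e+01,
       -6.12838520e-02,  3.66192183e-02,  8.12842632e-05]), 'ee_pos': array([ 0.21585757, -0.58618483,  0.22183706]), 'eef_rot': array([ 9.84479530e-01,  1.75498320e-01, -1.05300689e-04, -6.19217364e-04]), 'ft_force': array([-0.77094648, -0.50190062, -0.80032481]), 'torque': array([-0.02594647, -0.00812972, -0.02334257]), 'grip_force': 0.0, 'width': 0.0873587043205611}
```

View pics/side0.png

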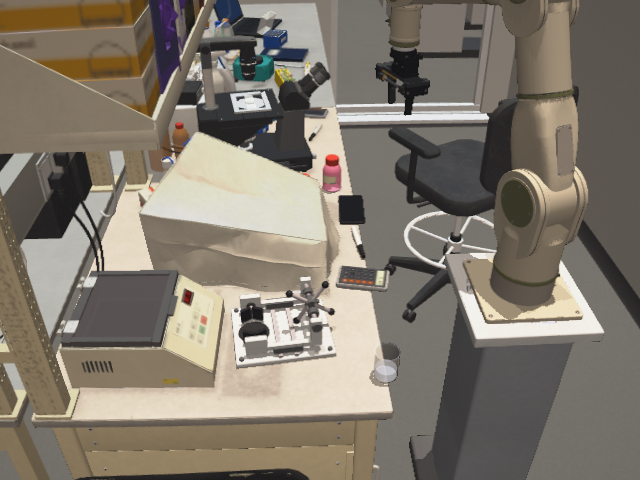

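View pics/top0.png

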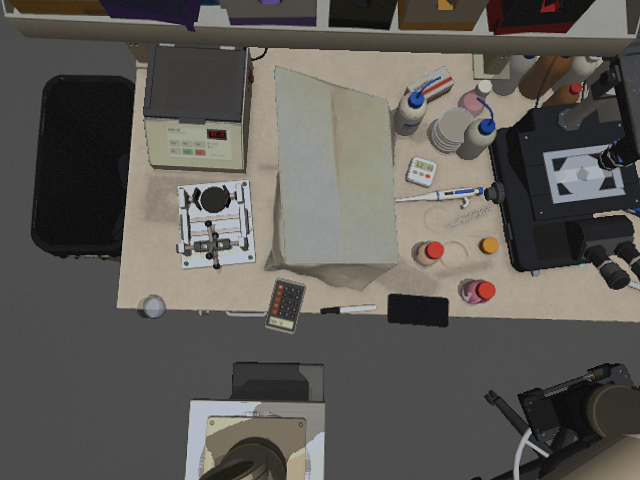

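The side view shows the clamp at (285,325) and a pink bottle at (332,173). The real bottle is hidden there behind the cover. In the top view the clamp is at (215,225), the mat at (212,200), a red-capped bottle at (432,250), and the pink one at (483,290). I'll zoom in next.

```bash
cat > h.py <<'E'
import numpy as np,cv2
from scipy.spatial.transform import Rotation as R
from bench import r
F=np.diag([1.,-1,-1])
def cam(n):
    p=r.camera_params(n);K=np.array([[p['fx'],0,p['cx']],[0,p['fy'],p['cy']],[0,0,1]])
    return K,p['D'],np.array(p['view'])
def ray(c,u,v):
    K,D,V=c
    n=cv2.undistortPoints(np.array([[[u,v]]],float),K,D)[0,0]
    d=V[:3,:3].T@(F@np.array([n[0],n[1],1])); return -V[:3,:3].T@V[:3,3],d
def onz(c,u,v,z):
    o,d=ray(c,u,v); return o+d*(z-o[2])/d[2]
def proj(c,P):
    K,D,V=c
    X=(np.atleast_2d(P)@V[:3,:3].T+V[:3,3])@F
    return cv2.projectPoints(X,np.zeros(3),np.zeros(3),K,D)[0][:,0]
def totool(P,s=None):
    """shift in tool axes (cm) from measured pose to TCP world target P"""
    s=s or r.read_state()
    return R.from_quat(s['eef_rot']).inv().apply(np.array(P)-s['ee_pos'])*100
E
python3 - <<'E'
from h import *
t=cv2.imread('pics/top0.png');s=cv2.imread('pics/side0.png')
def z(i,x,y,w,h,W,H): return cv2.resize(i[y:y+h,x:x+w],(W,H),interpolation=cv2.INTER_CUBIC)
m=np.vstack([np.hstack([z(t,170,170,100,110,400,300)[:, :400],z(t,400,220,110,90,400,300)]),
 np.hstack([z(s,225,270,120,100,400,300),z(s,310,140,80,60,400,300)])])
cv2.imwrite('pics/m0.png',m)
c=cam('top')
for n,u,v,zz in [('cap',434,249,.104),('orange',490,245,.02),('pinkcap',486,289,.104),('mat',212,200,.014),('hub',212,246,.078)]:
    print(n,onz(c,u,v,zz).round(3))
E
```

```text
cap [ 0.51  -0.397  0.104]
orange [ 0.536 -0.556  0.02 ]
pinkcap [ 0.422 -0.513  0.104]
mat [0.631 0.132 0.014]
hub [0.507 0.113 0.078]
```

View pics/m0.png

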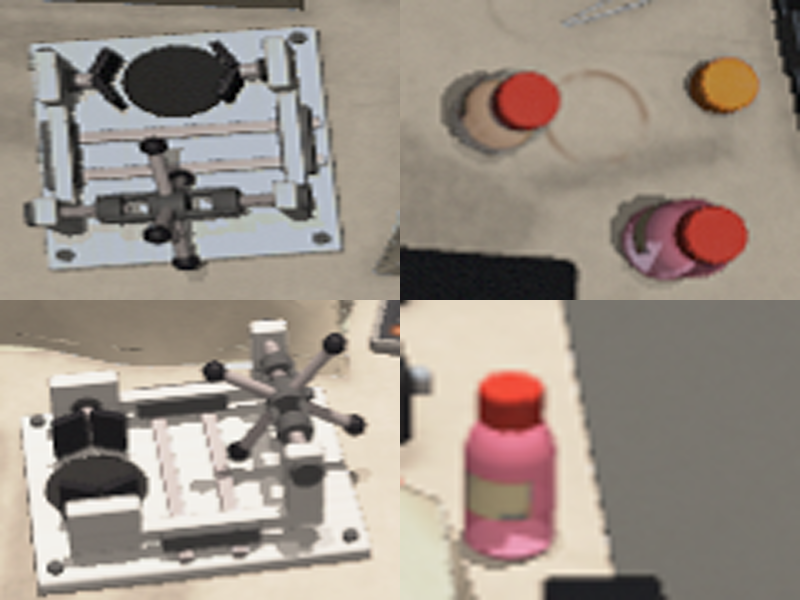

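The crops confirm it: the bottle with the red cap and brownish body is at about (435,250) in the top picture, and the pink one is at (486,289). The plate corners, mat and four spoke balls are clear enough to fit the clamp pose.

```bash
cat > fit.py <<'E'
from h import *
from scipy.optimize import least_squares
ct,cs=cam('top'),cam('side')
T=lambda x,y:(170+x/4,170+y/2.727)
S=lambda x,y:(225+x/3.333,270+y/3)
def W(p,L):
    L=np.atleast_2d(L);c,s=np.cos(p[2]),np.sin(p[2])
    return np.c_[p[0]+c*L[:,0]-s*L[:,1],p[1]+s*L[:,0]+c*L[:,1],L[:,2]]
# clamp frame of mat: origin=mat centre; plate centre offset ox along x unknown
def balls(q): return [[-.125+.055*np.sin(a),0,.078+.055*np.cos(a)] for a in .785-q+np.array([0,1.5708,3.1416,4.7124])]
sb=[S(213,70),S(238,152),S(355,125),S(335,43)]
tb=[T(153,146),T(181,180),T(157,232),T(188,262)]
tc=np.array([T(28,43),T(322,28),T(343,250),T(50,270)])
def res(p):
    o=p[4]
    C=[[o+a*.105,b*.09,.012] for a,b in[(1,1),(1,-1),(-1,-1),(-1,1)]]
    e=[proj(cs,W(p,balls(p[3])))-sb, proj(ct,W(p,C))-tc, proj(ct,W(p,[[0,0,.014]]))-[T(176,78)]]
    return np.vstack(e).ravel()
f=least_squares(res,[.63,.13,0,0,-.06],loss='soft_l1')
if __name__=="__main__":
    print(f.x.round(4),res(f.x).reshape(-1,2).round(1).tolist())
    P=proj(ct,W(f.x,balls(f.x[3])));print('top balls',P.round(1).tolist(),np.round(tb,1).tolist())
    print('hub',W(f.x,[-.125,0,.078]).round(4))
    print('bottle',onz(ct,435.2,250,.104).round(4))
    for u,v,z in[(277,265,.0),(277,80,.3),(283,250,.2),(397,250,.2),(392,260,.0),(390,100,.3),(340,285,0.05)]: print(u,v,z,onz(ct,u,v,z).round(3))
E
python3 fit.py
```

```text
[ 0.6332  0.1275  0.1103 -0.1812 -0.0615] [[0.0, -1.1], [-0.1, -1.7], [-0.3, -1.3], [-0.4, -1.0], [-0.1, -0.3], [-1.2, -0.3], [-0.9, 1.1], [-1.9, -0.0], [0.0, 0.8]]
top balls [[207.8, 223.3], [214.6, 235.1], [215.2, 265.8], [208.2, 255.8]] [[208.2, 223.5], [215.2, 236.0], [209.2, 255.1], [217.0, 266.1]]
hub [[0.509  0.1138 0.078 ]]
bottle [ 0.5075 -0.3997  0.104 ]
277 265 0.0 [ 0.475 -0.034  0.   ]
277 80 0.3 [ 0.807 -0.041  0.3  ]
283 250 0.2 [ 0.484 -0.059  0.2  ]
397 250 0.2 [ 0.491 -0.296  0.2  ]
392 260 0.0 [ 0.495 -0.319  0.   ]
390 100 0.3 [ 0.773 -0.264  0.3  ]
340 285 0.05 [ 0.426 -0.187  0.05 ]
```

Request:
{"fn": "carry_out", "kwargs": {"steps": [[[4,-1,0,0,0,-0.12],[8,-2,0,0,0,-0.24],[11,-3,0,0,0,-0.36],[14,-3.5,0,0,0,-0.48],[17,-4,0,0,0,-0.6],[20,-4.5,0,0,0,-0.72],[23,-5,1,0,0,-0.84],[26,-6,2,0,0,-0.96],[29,-6.5,3,0,0,-1.08],[31.5,-7,3.7,0,0,-1.2],[33.8,-7.4,3.7,0,0,-1.218],[33.8,-7.4,3.7,0,0,-1.218],[33.8,-7.4,3.7,0,0,-1.218]]], "hand": -1, "squeeze": 20}}

```text
time: 1.18
ee_pos: [0.5085, -0.3989, 0.1849]
eef_rot: [0.706, 0.708, 0.0, -0.001]
ft_force: [-0.4, -0.1, -0.0]
width: 0.0871
grip_force: 0.0
```

```bash
python3 - <<'E'
from h import *
s=r.read_state();c=cam('wrist');i=r.camera('wrist')
cv2.imwrite('pics/w1.png',i[:,:,::-1])
h=cv2.cvtColor(i,cv2.COLOR_RGB2HSV);m=(((h[...,0]<6)|(h[...,0]>174))&(h[...,1]>180)&(h[...,2]>90)).astype(np.uint8)
n,_,st,ce=cv2.connectedComponentsWithStats(m)
for k in range(1,n):
    if st[k,4]>150: print(st[k],ce[k].round(1),onz(c,*ce[k],.104).round(4))
print(s['time'],s['ee_pos'],R.from_quat(s['eef_rot']).as_matrix().round(3).tolist(),s['joint_positions'].round(2))
print(proj(c,[.5075,-.3997,.104]), totool([.5075,-.3997,.081],s).round(2))
E
```

```text
1.1833 [ 0.5085286  -0.39885967  0.18489033] [[-0.002, 1.0, -0.0], [1.0, 0.002, 0.001], [0.001, -0.0, -1.0]] [ 0.88  0.43 -0.39  1.43  0.16  1.31  0.49]
[[317.68703479 249.03148248]] [-0.1  -0.1  10.39]
```

View pics/w1.png

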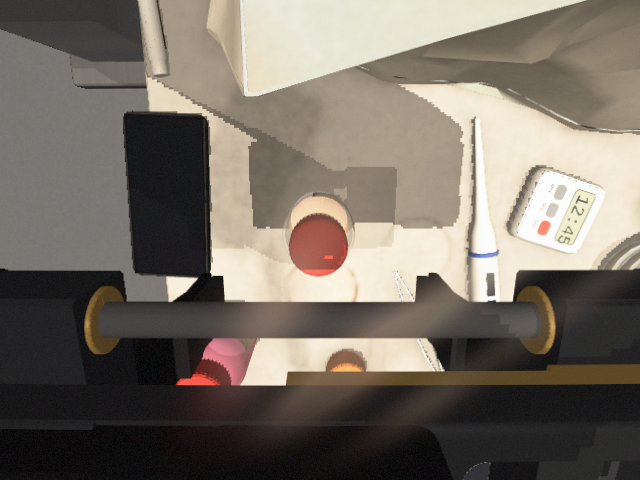

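The wrist picture shows the cap centred at (318,244) against a prediction of (318,249). The bottle is therefore about 2 mm further along +y, and nothing stands close to the fingers. I'll descend, grip and lift.

Request:
{"fn": "carry_out", "kwargs": {"steps": [[[0.1,-0.1,3,0,0,0],[0.1,-0.1,6,0,0,0],[0.1,-0.1,8.5,0,0,0],[0.1,-0.1,10.2,0,0,0],[0.1,-0.1,10.3,0,0,0],[0.1,-0.1,10.3,0,0,0]]]}}

```text
time: 1.73
ee_pos: [0.5052, -0.4001, 0.0822]
eef_rot: [0.708, 0.706, -0.0, -0.001]
ft_force: [0.9, -0.7, 0.4]
width: 0.0872
grip_force: 0.0
```

Request:
{"fn": "carry_out", "kwargs": {"steps": [[[0,0,0,0,0,0],[0,0,0,0,0,0],[0,0,0,0,0,0],[0,0,0,0,0,0],[0,0,0,0,0,0],[0,0,0,0,0,0],[0,0,0,0,0,0],[0,0,0,0,0,0]]], "hand": 1, "squeeze": 25}}

```text
time: 2.4
ee_pos: [0.5066, -0.3993, 0.0826]
eef_rot: [0.707, 0.707, -0.0, 0.0]
ft_force: [0.4, 0.2, -0.8]
width: 0.0416
grip_force: 0.0
```

Request:
{"fn": "carry_out", "kwargs": {"steps": [[[0,0,0,0,0,0],[0,0,0,0,0,0],[0,0,0,0,0,0],[0,0,-2,0,0,0],[0,0,-4,0,0,0]]]}}

```text
time: 2.82
ee_pos: [0.5054, -0.3986, 0.1213]
eef_rot: [0.707, 0.707, -0.0, -0.002]
ft_force: [0.3, 0.5, -2.5]
width: 0.0377
grip_force: 24.9
```

Request:
{"fn": "carry_out", "kwargs": {"steps": [[[0,0,-3,0,0,0],[0,0,-6.5,0,0,0],[0,0,-10,0,0,0],[0,0,-13.5,0,0,0],[0,-1,-17,0,0,0],[0,-2.5,-20,0,0,0],[1,-4.5,-22,0,0,-0.05],[3,-6.5,-22.5,0,0,-0.15],[6,-8,-22.5,0,0,-0.27],[9,-8.7,-22.5,0,0,-0.39],[12,-8.7,-22.5,0,0,-0.5],[15,-8.7,-22.5,0,0,-0.6],[18,-8.7,-22.5,0,0,-0.7],[21,-8.7,-22.5,0,0,-0.8],[24,-8.7,-22.5,0,0,-0.9],[27,-8.7,-22.5,0,0,-1.0],[30,-8.7,-22.5,0,0,-1.1],[33,-8.7,-22.5,0,0,-1.2],[35.5,-8.7,-22.5,0,0,-1.3],[37.5,-8.7,-22.5,0,0,-1.4]]]}}

```text
time: 4.48
ee_pos: [0.4191, -0.0219, 0.3474]
eef_rot: [0.082, 0.997, -0.0, -0.0]
ft_force: [0.3, -0.8, -2.2]
width: 0.0378
grip_force: 24.9
```

```bash
cat > go.py <<'E'
import sys
from h import *
from fit import f,W
s=r.read_state();M=R.from_quat(s['eef_rot'])
print(s['time'],s['ee_pos'].round(4),M.as_matrix().round(3).tolist(),s['joint_positions'].round(2),s['ft_force'].round(1),s['width'],s['grip_force'])
L=[float(a) for a in sys.argv[1:4]]   # local coords in mat/clamp frame, z world
P=W(f.x,L)[0]
a=f.x[2]+np.pi
G=R.from_matrix(np.array([[np.cos(a),np.sin(a),0],[np.sin(a),-np.cos(a),0],[0,0,-1]]))
print('target',P.round(4),'shift',totool(P,s).round(2),'turn',(M.inv()*G).as_rotvec().round(3))
E
python3 go.py 0 0 .345; python3 go.py 0 0 .1
```

```text
4.4833 [ 0.4191 -0.0219  0.3474] [[-0.987, 0.163, -0.0], [0.163, 0.987, -0.001], [0.0, -0.001, -1.0]] [ 0.74 -0.16 -0.69  1.71 -0.1   1.56  1.47] [ 0.3 -0.8 -2.2] 0.03775976049421312 24.948467065660225
target [0.6332 0.1275 0.345 ] shift [-18.68  18.23   0.23] turn [-0.001 -0.    -0.274]
4.4833 [ 0.4191 -0.0219  0.3474] [[-0.987, 0.163, -0.0], [0.163, 0.987, -0.001], [0.0, -0.001, -1.0]] [ 0.74 -0.16 -0.69  1.71 -0.1   1.56  1.47] [ 0.3 -0.8 -2.2] 0.03775976049421312 24.948467065660225
target [0.6332 0.1275 0.1   ] shift [-18.68  18.25  24.73] turn [-0.001 -0.    -0.274]
```

Request:
{"fn": "carry_out", "kwargs": {"steps": [[[0,3,0,0,0,-0.08],[-0.5,6.5,0,0,0,-0.16],[-1.5,10,0,0,0,-0.24],[-4,13,0,0,0,-0.274],[-7,15.5,0,0,0,-0.274],[-10,17,0,0,0,-0.274],[-13,18,1,0,0,-0.274],[-16,18.2,3,0,0,-0.274],[-18,18.2,6,0,0,-0.274],[-18.7,18.2,9.5,0,0,-0.274],[-18.7,18.2,13,0,0,-0.274],[-18.7,18.2,16,0,0,-0.274],[-18.7,18.2,18.5,0,0,-0.274],[-18.7,18.2,20,0,0,-0.274],[-18.7,18.2,20,0,0,-0.274]]]}}

```text
time: 5.73
ee_pos: [0.6327, 0.1222, 0.1431]
eef_rot: [-0.052, 0.999, -0.001, -0.003]
ft_force: [-1.0, -0.7, -2.6]
width: 0.0378
grip_force: 25.0
```

```bash
python3 go.py 0 0 .0975; python3 - <<'E'
from h import *
from fit import f,W
c=cam('side');i=r.camera('side')[:,:,::-1]
w=cam('wrist');j=r.camera('wrist')[:,:,::-1]
a=cv2.resize(i[230:380,200:350],(600,600),interpolation=cv2.INTER_CUBIC)
cv2.imwrite('pics/s2.png',a);cv2.imwrite('pics/w2.png',j)
p=r.read_state()['ee_pos'];b=p[2]-.0824
t=np.linspace(0,6.28,9)[:8]
for nm,P in [('mat side',[W(f.x,[0,0,.014])[0]]),('bottle foot side',[[p[0],p[1],b]])]: print(nm,((proj(c,P)-[200,230])*4).round(0))
E
```

```text
5.7333 [0.6327 0.1222 0.1431] [[-0.995, -0.103, -0.006], [-0.103, 0.995, -0.002], [0.007, -0.001, -1.0]] [ 0.33  0.57 -0.84  1.46  0.43  1.31  1.13] [-1.  -0.7 -2.6] 0.037801243439759775 24.968137664563983
target [0.6332 0.1275 0.0975] shift [-0.14  0.53  4.56] turn [-0.001 -0.007 -0.007]
mat side [[214. 399.]]
bottle foot side [[206. 323.]]
```

View pics/s2.png

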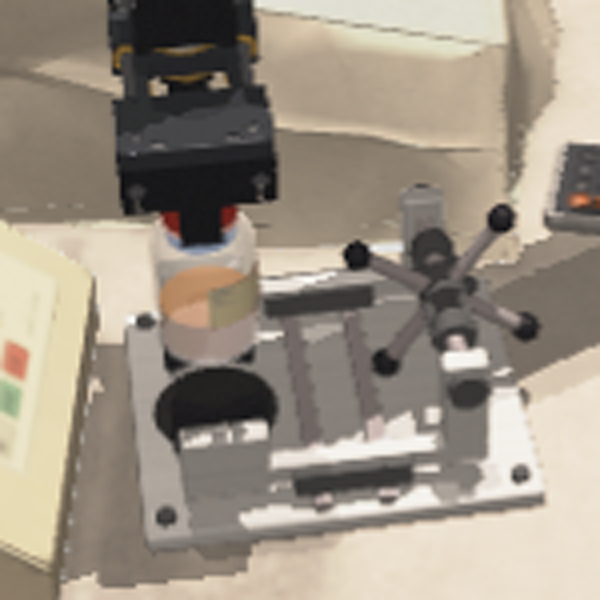

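The bottle's foot is at crop (208,325), where I expected it, and the mat centre is at (216,402), so placing is on course. I'll let the arm settle and then read exact offsets.

Request:
{"fn": "carry_out", "kwargs": {"steps": [[[0,0,0,0,0,0],[0,0,0,0,0,0],[0,0,1.5,0,0,0],[0,0,1.5,0,0,0],[0,0,1.5,0,0,0],[0,0,1.5,0,0,0]]]}}

```text
time: 6.33
ee_pos: [0.6351, 0.1234, 0.1335]
eef_rot: [-0.052, 0.999, 0.0, 0.0]
ft_force: [-0.5, 0.2, -1.6]
width: 0.0381
grip_force: 25.0
```

```bash
python3 go.py 0.0015 0 .0975
```

```text
6.3333 [0.6351 0.1234 0.1335] [[-0.995, -0.103, 0.001], [-0.103, 0.995, 0.0], [-0.001, -0.0, -1.0]] [ 0.33  0.58 -0.84  1.47  0.44  1.28  1.13] [-0.5  0.2 -1.6] 0.038065280533320894 24.96914064626253
target [0.6347 0.1277 0.0975] shift [0.   0.43 3.6 ] turn [-0.     0.001 -0.007]
```

Request:
{"fn": "carry_out", "kwargs": {"steps": [[[0,0.4,0,0,0,0],[0,0.4,1,0,0,0],[0,0.4,2,0,0,0],[0,0.4,2.8,0,0,0],[0,0.4,3.1,0,0,0],[0,0.4,3.3,0,0,0],[0,0.4,3.4,0,0,0],[0,0.4,3.4,0,0,0],[0,0.4,3.4,0,0,0]]]}}

```text
time: 7.08
ee_pos: [0.6346, 0.1273, 0.0989]
eef_rot: [-0.052, 0.999, 0.0, 0.0]
ft_force: [0.1, -0.0, -2.2]
width: 0.0377
grip_force: 25.0
```

```bash
python3 go.py 0.0015 0 .097; python3 - <<'E'
from h import *
i=r.camera('side')[:,:,::-1];t=r.camera('top')[:,:,::-1]
cv2.imwrite('pics/s3.png',np.hstack([cv2.resize(i[270:380,210:310],(400,440),interpolation=cv2.INTER_CUBIC),cv2.resize(t[160:270,170:270],(400,440),interpolation=cv2.INTER_CUBIC)]))
E
```

```text
7.0833 [0.6346 0.1273 0.0989] [[-0.995, -0.103, 0.001], [-0.103, 0.995, 0.0], [-0.001, 0.0, -1.0]] [ 0.32  0.61 -0.82  1.51  0.46  1.23  1.11] [ 0.1 -0.  -2.2] 0.03772626013340297 24.968969644687604
target [0.6347 0.1277 0.097 ] shift [-0.01  0.04  0.19] turn [ 0.     0.001 -0.007]
```

View pics/s3.png

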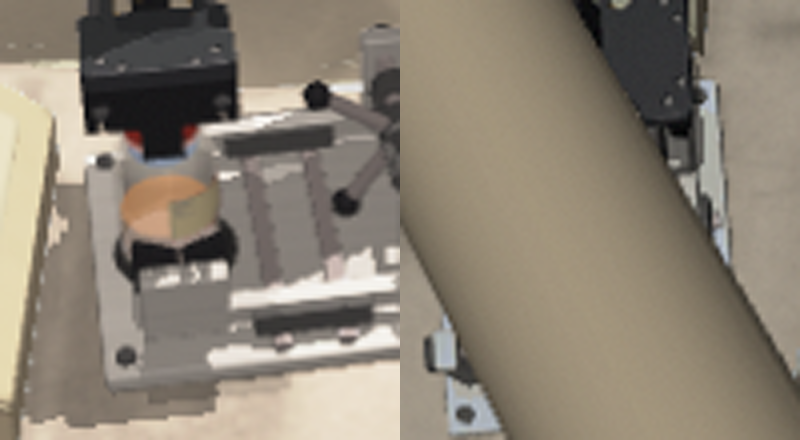

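The side view shows the bottle hovering over the mat. It's about 2 mm too far from the robot: bottle centre at crop 170, mat centre at 176. The arm hides the clamp from above. I'll correct slightly and set it down.

Request:
{"fn": "carry_out", "kwargs": {"steps": [[[0.2,0,0,0,0,0],[0.2,0,0.1,0,0,0],[0.2,0,0.2,0,0,0],[0.2,0,0.25,0,0,0],[0.2,0,0.25,0,0,0]]]}}

```text
time: 7.6
ee_pos: [0.6327, 0.1271, 0.0966]
eef_rot: [-0.052, 0.999, -0.0, 0.0]
ft_force: [-1.3, -0.1, 2.8]
width: 0.0381
grip_force: 25.0
```

Request:
{"fn": "carry_out", "kwargs": {"steps": [[[0,0,0,0,0,0],[0,0,0,0,0,0],[0,0,0,0,0,0],[0,0,0,0,0,0],[0,0,0,0,0,0],[0,0,0,0,0,0],[0,0,-1.5,0,0,0],[0,0,-4,0,0,0],[0,0,-7.5,0,0,0],[0,0,-11,0,0,0],[0,0,-14,0,0,0],[0,0,-14,0,0,0]]], "hand": -1}}

```text
time: 8.6
ee_pos: [0.6344, 0.1285, 0.2443]
eef_rot: [-0.052, 0.999, 0.001, 0.005]
ft_force: [0.3, -0.4, 0.7]
width: 0.0868
grip_force: 0.0
```

```bash
python3 go.py -.06 0 .20; python3 - <<'E'
from h import *
from fit import f,W
c=cam('wrist');i=r.camera('side')[:,:,::-1];t=r.camera('wrist')[:,:,::-1]
cv2.imwrite('pics/s4.png',np.hstack([cv2.resize(i[270:380,220:340],(400,367),interpolation=cv2.INTER_CUBIC),cv2.resize(t,(400,367))]))
E
```

```text
8.6 [0.6344 0.1285 0.2443] [[-0.995, -0.103, 0.009], [-0.103, 0.995, 0.002], [-0.01, 0.001, -1.0]] [ 0.33  0.5  -0.87  1.34  0.38  1.46  1.16] [ 0.3 -0.4  0.7] 0.08680027283977058 0.0
target [0.5736 0.1209 0.2   ] shift [ 6.17 -0.14  4.37] turn [ 0.001  0.01  -0.007]
```

View pics/s4.png

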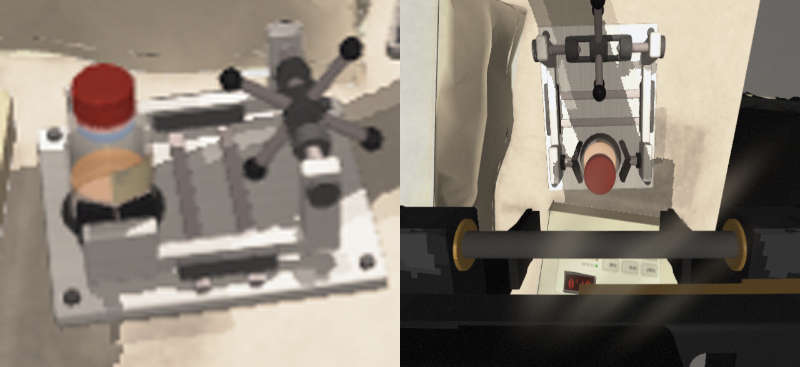

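The bottle stands upright on the mat, released between the pads (wrist crop (600,165)), and the top-far ball lies in line with it at (598,95). Next I'll shut the fingers and bring them behind that spoke.

Request:
{"fn": "carry_out", "kwargs": {"steps": [[[2,-0.1,0,0,0,0],[4,-0.1,0,0,0,0],[5,-0.1,3,0,0,-0.007],[5,-0.1,6.5,0,0,-0.007],[5,-0.1,8,0,0,-0.007],[5,-0.1,8,0,0,-0.007],[5,-0.1,8,0,0,-0.007],[5,-0.1,8,0,0,-0.007],[5,-0.1,8,0,0,-0.007],[5,-0.1,8,0,0,-0.007]]], "hand": 1}}

```text
time: 9.53
ee_pos: [0.5834, 0.1213, 0.1573]
eef_rot: [-0.055, 0.998, 0.0, 0.001]
ft_force: [0.2, -0.1, -0.4]
width: 0.0279
grip_force: 0.0
```

```bash
cat > q.py <<'E'
from h import *
from fit import f,W,balls
i=r.camera('side');c=cam('side')
g=cv2.cvtColor(i,cv2.COLOR_RGB2GRAY).astype(float)
# template-free: search q whose ball discs are darkest
best=[]
for q in np.arange(-.6,.98,.01):
    P=proj(c,W(f.x,balls(q))); v=[]
    for b in P:
        x,y=np.round(b-[0,-1]).astype(int); v.append(g[y-1:y+2,x-1:x+2].mean())
    best.append((np.mean(np.sort(v)[:3]),q))
best.sort();print('q mod 1.57:',[(round(a),round(b,2)) for a,b in best[:5]])
E
python3 go.py -.048 0 .094;python3 q.py
```

```text
9.5333 [0.5834 0.1213 0.1573] [[-0.994, -0.11, 0.002], [-0.11, 0.994, 0.0], [-0.002, 0.0, -1.0]] [ 0.41  0.45 -0.88  1.59  0.36  1.27  1.14] [ 0.2 -0.1 -0.4] 0.027856272905232005 0.0
target [0.5855 0.1222 0.094 ] shift [-0.21  0.07  6.33] turn [0.    0.002 0.   ]
q mod 1.57: [(32, np.float64(-0.14)), (32, np.float64(-0.23)), (32, np.float64(-0.22)), (32, np.float64(-0.21)), (32, np.float64(-0.16))]
```

Request:
{"fn": "carry_out", "kwargs": {"steps": [[[-0.1,0,2,0,0,0],[-0.1,0.1,4,0,0,0],[-0.1,0.1,5.5,0,0,0],[-0.1,0.1,6.3,0,0,0],[-0.1,0.1,6.3,0,0,0],[-0.1,0.1,6.3,0,0,0]]]}}

```text
time: 10.08
ee_pos: [0.5839, 0.1222, 0.0936]
eef_rot: [-0.055, 0.998, 0.0, 0.0]
ft_force: [1.0, 0.5, 0.6]
width: 0.0004
grip_force: 0.0
```

```bash
cat > arc.py <<'E'
import sys
from h import *
from fit import f,W
s=r.read_state()
th0,th1,dz,off=[float(a) for a in sys.argv[1:5]]
print(s['time'],s['ee_pos'].round(4),s['ft_force'].round(1),s['width'])
for th in np.arange(th0,th1-1e-6,-.1):
    P=W(f.x,[-.125+.055*np.sin(th)+off,0,.078+.055*np.cos(th)-dz])[0]
    print(round(th,2),totool(P,s).round(2).tolist())
E
python3 arc.py .97 -.9 .015 .0185
```

```text
10.0833 [0.5839 0.1222 0.0936] [1.  0.5 0.6] 0.00036291590424610074
0.97 [1.16, -0.01, -0.05]
0.87 [1.49, -0.01, -0.48]
0.77 [1.86, -0.01, -0.89]
0.67 [2.28, -0.01, -1.25]
0.57 [2.72, -0.01, -1.57]
0.47 [3.2, -0.01, -1.84]
0.37 [3.7, -0.01, -2.07]
0.27 [4.22, -0.01, -2.24]
0.17 [4.76, -0.01, -2.36]
0.07 [5.31, -0.01, -2.43]
-0.03 [5.86, -0.01, -2.44]
-0.13 [6.4, -0.01, -2.39]
-0.23 [6.95, -0.01, -2.3]
-0.33 [7.47, -0.01, -2.14]
-0.43 [7.98, -0.01, -1.94]
-0.53 [8.47, -0.01, -1.69]
-0.63 [8.93, -0.01, -1.39]
-0.73 [9.36, -0.01, -1.04]
-0.83 [9.75, -0.01, -0.65]
```

Request:
{"fn": "carry_out", "kwargs": {"steps": [[[0.6,0,0,0,0,0],[1.1,0,-0.1,0,0,0],[1.5,0,-0.5,0,0,0],[1.9,0,-0.9,0,0,0],[2.3,0,-1.25,0,0,0],[2.7,0,-1.6,0,0,0]]]}}

```text
time: 10.58
ee_pos: [0.5584, 0.1192, 0.111]
eef_rot: [-0.055, 0.998, 0.0, 0.003]
ft_force: [6.9, 0.6, 0.2]
width: 0.0004
grip_force: 3.7
```

```bash
cat > tq.py <<'E'
from h import *
from fit import f
s=r.read_state();y=f.x[2]
F=R.from_euler('z',-y).apply(s['ft_force']);d=R.from_euler('z',-y).apply(s['ee_pos']-[f.x[0],f.x[1],0])
print('t',s['time'],'F local',F.round(1),'tcp local',d.round(4),'rel hub x',round(d[0]+.125,4))
E
python3 tq.py; python3 q.py
```

```text
t 10.5833 F local [ 6.9 -0.2  0.2] tcp local [-0.0752 -0.      0.111 ] rel hub x 0.0498
q mod 1.57: [(29, np.float64(0.09)), (29, np.float64(0.16)), (29, np.float64(0.17)), (29, np.float64(0.08)), (29, np.float64(0.15))]
```

Contact is made and the spoke turns at about 0.30 N m, so it's running free. I'll continue the stroke over the top.

Request:
{"fn": "carry_out", "kwargs": {"steps": [[[0.5,0,-0.25,0,0,0],[1.0,0,-0.5,0,0,0],[1.5,0,-0.65,0,0,0],[2.05,0,-0.8,0,0,0],[2.6,0,-0.85,0,0,0],[3.15,0,-0.85,0,0,0],[3.7,0,-0.8,0,0,0],[4.25,0,-0.75,0,0,0],[4.75,0,-0.55,0,0,0]]]}}

```text
time: 11.38
ee_pos: [0.5111, 0.114, 0.1164]
eef_rot: [-0.055, 0.998, -0.0, 0.002]
ft_force: [5.4, 0.0, 6.0]
width: 0.0002
grip_force: 3.6
```

Request:
{"fn": "carry_out", "kwargs": {"steps": [[[0.5,0,0.2,0,0,0],[1.0,0,0.45,0,0,0],[1.45,0,0.75,0,0,0],[1.9,0,1.1,0,0,0],[2.2,0,1.4,0,0,0]]]}}

```text
time: 11.8
ee_pos: [0.4891, 0.1115, 0.1022]
eef_rot: [-0.055, 0.998, -0.0, 0.002]
ft_force: [5.0, -1.0, 7.4]
width: 0.0004
grip_force: 4.3
```

```bash
python3 tq.py; python3 q.py
```

```text
t 11.8 F local [ 4.8 -1.6  7.4] tcp local [-1.450e-01 -1.000e-04  1.022e-01] rel hub x -0.02
q mod 1.57: [(31, np.float64(0.09)), (32, np.float64(0.11)), (32, np.float64(0.12)), (32, np.float64(0.13)), (32, np.float64(0.23))]
```

First stroke done: q ≈ 1.75, torque about 0.3 N m, still free. I'll go back over the next spoke.

Request:
{"fn": "carry_out", "kwargs": {"steps": [[[-0.4,0,0,0,0,0],[-0.6,0,-1.5,0,0,0],[-0.6,0,-4,0,0,0],[-0.6,0,-5.5,0,0,0],[-4,0,-5.5,0,0,0],[-7,0,-5.5,0,0,0],[-8.2,0,-5.3,0,0,0],[-8.2,0,-3,0,0,0],[-8.2,0,-1,0,0,0],[-8.2,0,-1,0,0,0],[-8.2,0,-1,0,0,0]]]}}

```text
time: 12.77
ee_pos: [0.5684, 0.1203, 0.11]
eef_rot: [-0.055, 0.998, -0.0, -0.001]
ft_force: [0.8, 0.2, 0.3]
width: 0.0007
grip_force: 0.0
```

```bash
python3 tq.py; python3 q.py; python3 arc.py .65 -.7 .010 .0175
```

```text
t 12.7667 F local [0.8 0.1 0.3] tcp local [-6.52e-02 -1.00e-04  1.10e-01] rel hub x 0.0598
q mod 1.57: [(29, np.float64(0.23)), (30, np.float64(0.16)), (30, np.float64(0.14)), (30, np.float64(0.15)), (30, np.float64(0.13))]
12.8167 [0.5692 0.1205 0.1112] [-0.  -0.1  1.4] 0.00017910946662248576
0.65 [0.98, -0.01, -0.06]
0.55 [1.43, -0.01, -0.37]
0.45 [1.92, -0.01, -0.64]
0.35 [2.42, -0.01, -0.85]
0.25 [2.95, -0.01, -1.01]
0.15 [3.49, -0.01, -1.12]
0.05 [4.03, -0.01, -1.17]
-0.05 [4.58, -0.01, -1.17]
-0.15 [5.13, -0.01, -1.12]
-0.25 [5.67, -0.01, -1.01]
-0.35 [6.19, -0.01, -0.85]
-0.45 [6.7, -0.01, -0.63]
-0.55 [7.18, -0.01, -0.37]
-0.65 [7.64, -0.01, -0.06]
```

Request:
{"fn": "carry_out", "kwargs": {"steps": [[[0.5,0,0,0,0,0],[1.0,0,-0.05,0,0,0],[1.3,0,-0.3,0,0,0],[1.6,0,-0.45,0,0,0]]]}}

```text
time: 13.15
ee_pos: [0.5537, 0.1187, 0.1161]
eef_rot: [-0.055, 0.998, -0.0, 0.001]
ft_force: [5.6, 2.0, -1.4]
width: 0.0001
grip_force: 2.4
```

Request:
{"fn": "carry_out", "kwargs": {"steps": [[[0.25,0,-0.15,0,0,0],[0.5,0,-0.25,0,0,0]]]}}

```text
time: 13.32
ee_pos: [0.5496, 0.1182, 0.1188]
eef_rot: [-0.055, 0.998, 0.0, 0.002]
ft_force: [7.3, 1.6, 1.7]
width: 0.0003
grip_force: 3.5
```

Request:
{"fn": "carry_out", "kwargs": {"steps": [[[0.25,0,-0.1,0,0,0],[0.5,0,-0.2,0,0,0]]]}}

```text
time: 13.48
ee_pos: [0.5454, 0.1177, 0.1213]
eef_rot: [-0.055, 0.998, 0.0, 0.003]
ft_force: [8.2, 1.3, 3.8]
width: 0.0007
grip_force: 4.0
```

Request:
{"fn": "carry_out", "kwargs": {"steps": [[[0.3,0,-0.1,0,0,0],[0.55,0,-0.15,0,0,0]]]}}

```text
time: 13.65
ee_pos: [0.5406, 0.1171, 0.1234]
eef_rot: [-0.055, 0.998, 0.0, 0.003]
ft_force: [8.7, -0.1, 6.8]
width: 0.0005
grip_force: 4.4
```

Request:
{"fn": "carry_out", "kwargs": {"steps": [[[0.3,0,-0.05,0,0,0],[0.55,0,-0.1,0,0,0]]]}}

```text
time: 13.82
ee_pos: [0.535, 0.1166, 0.1243]
eef_rot: [-0.055, 0.998, 0.0, 0.003]
ft_force: [7.7, -0.0, 6.4]
width: 0.0006
grip_force: 3.7
```

Request:
{"fn": "carry_out", "kwargs": {"steps": [[[0.3,0,0,0,0,0],[0.55,0,-0.02,0,0,0]]]}}

```text
time: 13.98
ee_pos: [0.5291, 0.116, 0.1242]
eef_rot: [-0.055, 0.998, 0.0, 0.003]
ft_force: [6.8, 0.2, 6.2]
width: 0.0004
grip_force: 3.3
```

Request:
{"fn": "carry_out", "kwargs": {"steps": [[[0.3,0,0,0,0,0],[0.55,0,0.02,0,0,0]]]}}

```text
time: 14.15
ee_pos: [0.5234, 0.1154, 0.1238]
eef_rot: [-0.055, 0.998, 0.0, 0.002]
ft_force: [5.9, 1.1, 5.2]
width: 0.0003
grip_force: 3.0
```

Request:
{"fn": "carry_out", "kwargs": {"steps": [[[0.3,0,0.03,0,0,0],[0.55,0,0.08,0,0,0]]]}}

```text
time: 14.32
ee_pos: [0.518, 0.1147, 0.1231]
eef_rot: [-0.055, 0.998, 0.0, 0.003]
ft_force: [6.5, 0.8, 5.5]
width: 0.0005
grip_force: 3.3
```

Request:
{"fn": "carry_out", "kwargs": {"steps": [[[0.2,0,0.03,0,0,0],[0.35,0,0.07,0,0,0]]]}}

```text
time: 14.48
ee_pos: [0.5146, 0.1143, 0.1224]
eef_rot: [-0.055, 0.998, 0.0, 0.003]
ft_force: [6.6, 0.9, 5.5]
width: 0.0002
grip_force: 3.5
```

Request:
{"fn": "carry_out", "kwargs": {"steps": [[[0.2,0,0.05,0,0,0],[0.35,0,0.1,0,0,0]]]}}

```text
time: 14.65
ee_pos: [0.5114, 0.114, 0.1215]
eef_rot: [-0.055, 0.998, 0.0, 0.003]
ft_force: [7.9, 0.2, 6.3]
width: 0.0007
grip_force: 3.7
```

Torque is now rising (about 0.46 N m), so both pads are pressing. I'll take small final steps.

Request:
{"fn": "carry_out", "kwargs": {"steps": [[[0.1,0,0.03,0,0,0],[0.18,0,0.06,0,0,0]]]}}

```text
time: 14.82
ee_pos: [0.5097, 0.1138, 0.1209]
eef_rot: [-0.055, 0.998, 0.0, 0.003]
ft_force: [7.5, 0.2, 6.0]
width: 0.0003
grip_force: 3.8
```

Request:
{"fn": "carry_out", "kwargs": {"steps": [[[0.13,0,0.04,0,0,0],[0.25,0,0.08,0,0,0]]]}}

```text
time: 14.98
ee_pos: [0.5075, 0.1135, 0.1203]
eef_rot: [-0.055, 0.998, 0.0, 0.003]
ft_force: [7.6, -0.0, 7.4]
width: 0.0008
grip_force: 4.2
```

Request:
{"fn": "carry_out", "kwargs": {"steps": [[[-0.5,0,0,0,0,0],[-0.6,0,-0.5,0,0,0],[-0.6,0,-0.6,0,0,0],[-0.6,0,-0.6,0,0,0]]]}}

```text
time: 15.32
ee_pos: [0.5106, 0.114, 0.1244]
eef_rot: [-0.055, 0.998, -0.0, -0.0]
ft_force: [0.2, -0.0, 1.0]
width: 0.0007
grip_force: 0.0
```

```bash
python3 tq.py; python3 q.py; python3 - <<'E'
from h import *
i=r.camera('side')[:,:,::-1];t=r.camera('wrist')[:,:,::-1]
cv2.imwrite('pics/s5.png',np.hstack([cv2.resize(i[270:370,220:340],(480,400),interpolation=cv2.INTER_CUBIC),cv2.resize(t,(320,240))[:, :] if 0 else cv2.copyMakeBorder(cv2.resize(t,(320,240)),0,160,0,0,cv2.BORDER_CONSTANT)]))
E
```

```text
t 15.3167 F local [ 0.2 -0.1  1. ] tcp local [-1.233e-01  1.000e-04  1.244e-01] rel hub x 0.0017
q mod 1.57: [(30, np.float64(-0.51)), (30, np.float64(-0.55)), (30, np.float64(-0.54)), (30, np.float64(-0.53)), (30, np.float64(-0.52))]
```

View pics/s5.png

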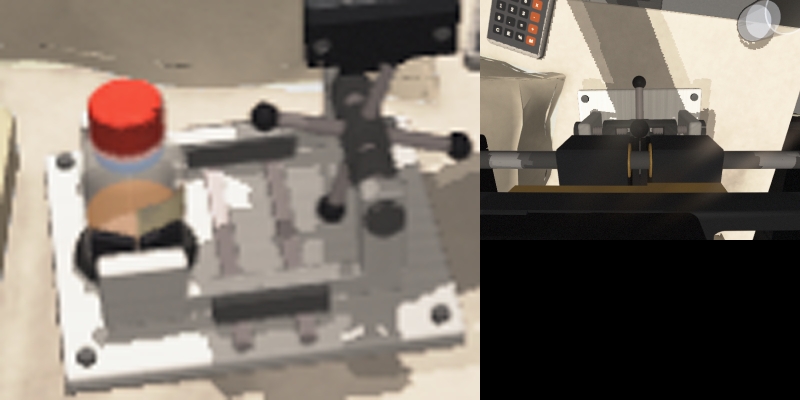

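The side view shows the bottle upright between the pads and the spokes well clear, with the left-side ball at (265,117). I'll push the ball again with the tip higher, so the torque reading is clean.

Request:
{"fn": "carry_out", "kwargs": {"steps": [[[0.2,0,0,0,0,0],[0.35,0,0.05,0,0,0],[0.5,0,0.1,0,0,0]]]}}

```text
time: 15.72
ee_pos: [0.5072, 0.1136, 0.1238]
eef_rot: [-0.055, 0.998, 0.0, 0.002]
ft_force: [10.1, 0.9, 0.8]
width: 0.0008
grip_force: 4.4
```

```bash
python3 tq.py
```

```text
t 15.7167 F local [10.1 -0.2  0.8] tcp local [-0.1268  0.      0.1238] rel hub x -0.0018
```

The clean reading is about 0.53 N m, or 9.5 N at the spoke's end, so it's tight and I'll stop there. Now I'll withdraw.

Request:
{"fn": "carry_out", "kwargs": {"steps": [[[-0.5,0,0,0,0,0],[-0.8,0,-1,0,0,0],[-0.8,0,-4,0,0,0],[-0.8,0,-8,0,0,0],[-0.8,0,-12,0,0,0],[-0.8,0,-15,0,0,0],[-0.8,0,-17,0,0,0],[-0.8,0,-17,0,0,0],[-0.8,0,-17,0,0,0]]]}}

```text
time: 16.47
ee_pos: [0.5141, 0.1145, 0.2943]
eef_rot: [-0.055, 0.998, -0.0, 0.001]
ft_force: [0.1, 0.0, -1.3]
width: 0.0003
grip_force: 0.0
```

```bash
python3 tq.py; python3 q.py; python3 - <<'E'
from h import *
i=r.camera('side')[:,:,::-1];t=r.camera('wrist')[:,:,::-1]
cv2.imwrite('pics/s6.png',np.hstack([cv2.resize(i[270:370,220:340],(400,333),interpolation=cv2.INTER_CUBIC),cv2.resize(t[0:400],(400,333))]))
E
```

```text
t 16.4667 F local [ 0.1  0.  -1.3] tcp local [-1.198e-01  2.000e-04  2.943e-01] rel hub x 0.0052
q mod 1.57: [(32, np.float64(-0.51)), (32, np.float64(-0.54)), (32, np.float64(-0.53)), (32, np.float64(-0.52)), (33, np.float64(-0.44))]
```

View pics/s6.png

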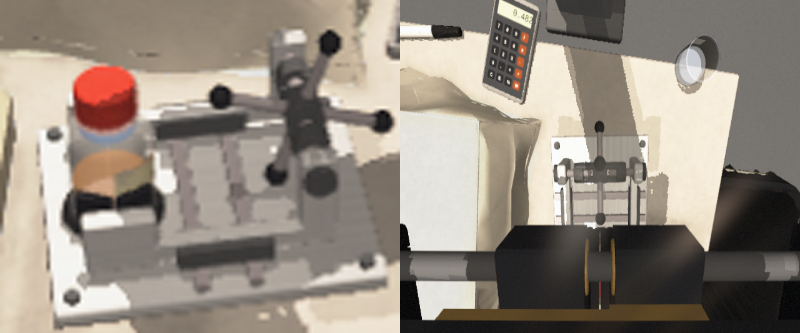

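The bottle is upright and clasped, the bystanders haven't moved, and the gripper is clear of everything. I'll hand it in.

```bash
python3 -c "
from bench import r
print(r.close_job())"
```

```text
the job is handed in; nothing more can be done
None
```

The bottle stands upright on the mat, clamped by both jaws at about 9.5 N at the spoke's end (about 5.5 N running free). The gripper is clear and the job was handed in at about 16.5 s, with no verdict returned.

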